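Load a hub on the sensor slide and index it at the ball detent

TASK

Stand the blue hub in the round white seat of the blue tray while the tray is still back at its loading end, and let go of it. Then take the tray's black square post and slide the tray along its rails toward the grey sensor bridge until the bridge's spring ball clicks into the notch on the side of the tray, which brings the hub under the sensor; do not run on past the notch. Finish still gripping the post, with the tray held still at the notch, and leave the purple hub and the other things lying about alone.

Things in the scene. Friction and masses are not known exactly. Their poses are not given: they have to be found in the camera images.
- hub_blue: blue anodised hub, a barrel 29 mm across and 26 mm high with a thin 6 mm pin on top (32 mm in all), about 30 g, standing loose on the bench in front of the slide, on the left or the right. Origin at the centre of its underside, z up. Grip it across the barrel.
- hub_purple: the same hub in purple, a bystander standing loose at the other side. Origin at the centre of its underside.
- slide_base: the fixed slide: aluminium plate 190 x 370 x 8 mm with two rails on it. Origin on the bench, near its middle. Axes of the slide and of all its parts below: y along the rails toward the sensor bridge, the way the tray slides; x across the rails, away from the robot; z up.
- nest (a point): centre of the round seat's floor in the tray, 26 mm above the bench; the hub's underside belongs here. The seat is a white ring, 35 mm inside, 42 mm outside, 5 mm high. Around it is the blue open tray: 96 mm inside along x (across the rails), 64 mm along y, walls 4 mm thick and 18 mm high above the seat's floor. Axes of the slide.
- grip (a point): grip point, on the axis of the black upright square post, 18 x 18 mm, that is the tray's handle; 96 mm above the bench, 16 mm below the post's top; put the TCP here. The post's sides are square to the slide's x and y; it stands 100 mm from the seat's centre along -y, fixed to the tray. Axes of the slide.
- notch (a point): the notch between the two steel bumps on the tray's wall nearest the robot: 57.5 mm from nest along -x, 8 mm above its floor. It moves with the tray. It is at the ball when level with plunger along y. Axes of the slide.
- plunger (a point): tip of the 8 mm spring ball in the bridge's leg nearest the robot, 34 mm above the bench; fixed along y. Axes of the slide. The ball is free of the tray until about 10 mm before the notch, climbs a first bump (about 7 N along the rails), drops into the notch, which draws the tray in over the last 4 mm or so, and then meets a higher second bump (about 10 N), not to be crossed.
- bridge: grey sensor bridge across the rails, fixed, at a place along the slide that differs from run to run. Origin under the sensor's axis, on the plate, 8 mm above the bench. Legs 140 mm apart clear; the black sensor hangs down to 70 mm above the bench; its top is about 103 mm above the bench, the grey beam's 96 mm. Axes of the slide.
- carriage: the sliding part: blue plate with the tray and the post. Origin on its underside below nest (nest is 6 mm above it). It starts 15 to 35 mm on the -y side of slide_base's origin, touching or near its end stop, and comes into the notch 85 to 120 mm on the +y side. Slides with about 1 N of friction and stays where it is left. Axes of the slide.
- screwdriver: red-handled screwdriver, 197 mm long, lying along the front edge of the bench, 26 mm high; bystander
- marker: marker pen, 129 mm long, lying behind the slide; bystander

How it is judged:
On the way, in this order (a step that is already met when the one before it is completed fails the run):
1. the blue hub stands in the seat, let go, with the tray still at its loading end (horizontal distance between hub_blue and nest below 0.005 m and z of hub_blue in the frame of nest between -0.003 and 0.003 m and angle between hub_blue's own z axis and vertical below 0.12 rad and contact force between the fingers and hub_blue below 0.2 N and y of nest in the frame of slide_base below 0.01 m), for 0.2 s.
2. the tray is held by its post with the ball in the notch (y of notch in the frame of plunger between -0.0025 and 0.0025 m and contact force between the fingers and carriage above 1 N and distance between the grasp point and grip below 0.035 m and linear speed of carriage below 0.01 m/s), for 0.3 s.
At the end, for the whole second after the job is handed in: The blue hub stands upright in the seat (within 5 mm sideways, 3 mm in height, 0.12 rad of tilt), untouched by the fingers; the notch is within 2.5 mm of the spring ball along the rails; the tray is still (under 10 mm/s) and the fingers grip the post (over 1 N, TCP within 35 mm of the grip point) (all of step 2 and horizontal distance between hub_blue and nest below 0.005 m and z of hub_blue in the frame of nest between -0.003 and 0.003 m and angle between hub_blue's own z axis and vertical below 0.12 rad and contact force between the fingers and hub_blue below 0.2 N); the arm keeps its last pose, push and grip.
It fails at once if the tray is run past the notch (over 10 mm beyond it) (y of notch in the frame of plunger above 0.01 m).
It fails at once if a bystander is disturbed (moved over 25 mm) (distance of any of hub_purple, screwdriver, marker from where it was at the start of the episode above 0.025 m).
It also fails if it takes over 51 s, if anything falls off the work surface, if the arm or the gripper's body presses on something with over 40 N, if the wrist force passes 120 N, or if a joint passes its speed limit or range.

ROBOT

A 6-joint arm with a two-finger parallel gripper is mounted at the origin on a cart in front of the work surface, level with it; the furniture and walls round the work are solid. World frame = base frame: x ahead of the robot, y to its left, z up, the work surface at z = 0. Lengths are in m, angles in rad, forces in N, time in s.
With the tool pointing down it reaches from about 0.3 to 0.875 m from the base axis. Payload 6.4 kg.
Tool frame: the origin (TCP) lies between the finger pads, 19 mm behind the fingertips; this is the grasp point; z points along the fingers, y is the direction in which the jaws open and shut (so a half turn about z gives the same grasp; the last joint's range is limited). The gripper opens to 85 mm and grips with 20 to 120 N. Pads are 22 mm wide; open, the fingers measure 114 mm over their backs; the gripper's body (76 mm by 85 mm) begins 54 mm behind the grasp point. The pads swing forward as they close: fully open they stand 13 mm farther back than shut.
Start: joints at [0.901, 0.181, 1.607, -0, 1.354, -0.206], TCP at [0.257, 0.514, 0.25] pointing down, gripper open.
Joint ranges: [-2.99, 2.99], [-0.89, 2.07], [0.3, 2.58], [-1.14, 4.28], [0, 2.63], [-3.12, 3.12]. Speed limits (rad/s): [2.57, 2.57, 3.01, 3.14, 3.14, 3.14].

INTERFACE

Orientations are given as a unit quaternion [w, x, y, z].
In Python, from bench import ctrl gives the robot as it stands.
- The arm moves only by the tool drive_tool, never from a script. Its argument "commands" is a list that holds one entry, the list of rows, each a list of 7 numbers: the shift along the tool's x, y, z in units of 50 mm (1.0 is 50 mm), then the turn, a rotation vector about the tool's x, y, z in units of 8 degrees (1.0 is 8 degrees), then the closure in counts, from 0 (fully open) to 255 (shut). A call has 1 to 10 rows; each row shifts and turns the commanded pose from where the row before left it, along the tool's axes as they then stand; what a row does not reach is not made up. A row lasts 1/10 s, in which the tool goes at most 50 mm and 8.59 degrees, less where a joint would pass 70% of its speed; a pose out of reach is approached as far as the arm can. A call is refused whole if a number of a shift passes 1 or a number of a turn 1, either way. A call with a gripper value outside its range is refused whole. The fingers move at their own pace and stop on an object; the grip force is fixed at half the most. Time passes only in rows, so rows that do not move let the fingers close. It gives the time, the measured TCP pose, the force and the opening at its end, in the units of the state.
- ctrl.get_obs(): the state, without advancing time (a new reading comes with each control period).
- ctrl.camera(name): name is "side" or "top"; returns a dict with "pixels" (400x640x3 uint8, red, green, blue), "depth" (400x640 float32, m along the optical axis (not along the pixel's ray), 0 where there is no reading), "intrinsics" (3x3 intrinsics, pixels), "R" (3x3) and "t" (3): a world point X has camera coordinates R X + t. Camera axes: x right, y down, z forward; pixel columns grow to the right and rows downward; lengths in m; the calibration is good to about 2 mm. A picture is of the moment at which its call begins.
- ctrl.hand_in(): hands the job in, once; it reports no verdict.
The state is a dict: "time_s": time; "q": joint angles; "dq": joint speeds; "joint_efforts": joint torques, N m; "eef_pos": TCP position; "eef_rot": TCP orientation; "wrist_force": force on the tool from outside, world axes, zero at the start; "torque": the same for the moment, N m; "opening": opening from 0.0 (shut) to 1.0 (fully open).
Only numpy, scipy, OpenCV 4.12 (cv2) and the standard library are available. Lean on these libraries where they do the work, as an engineer would, in place of code of your own. Each camera call takes 0.05 s, during which the arm holds its last target. There are 200 camera calls.

## Working session

There is one attempt and no reset: what is moved stays moved. The work goes in short steps, Python scripts to look and compute and a tool call to move; the robot and the scene stay as the last step left them, time stands still between calls to the robot, and variables do not carry over. Pictures are saved under pics/ and viewed, about 8 in all and at most 12, crops included, and the job is handed in when it is done.

Besides the shell and the picture viewer there is one more tool, called by a JSON object that holds its "fn" and its "kwargs", one argument or row to a line. drive_tool: Moves the arm, as the interface text tells. Its arguments: {"type":"object","properties":{"commands":{"type":"array","items":{"type":"array","items":{"type":"array","items":{"type":"number"}}}}},"required":["commands"]}

```bash
mkdir -p pics; ls
python3 - <<'E'
from bench import ctrl
import cv2,numpy as np
o=ctrl.get_obs();print({k:np.round(v,3) for k,v in o.items()})
for n in("top","side"):
    c=ctrl.camera(n);cv2.imwrite(f"pics/{n}0.png",c["pixels"][:,:,::-1]);np.savez(f"{n}0.npz",**c)
    print(n,c["intrinsics"].round(1).tolist(),(-c["R"].T@c["t"]).round(3),c["R"].round(3).tolist())
E
```

```text
pics
{'time_s': np.float64(0.0), 'q': array([ 0.901,  0.182,  1.608, -0.   ,  1.354, -0.206]), 'dq': array([-0.002, -0.   , -0.001,  0.001, -0.001, -0.   ]), 'joint_efforts': array([ 1.0000e-03, -4.4486e+01, -3.5134e+01, -0.0000e+00,  9.0000e-03,
       -0.0000e+00]), 'eef_pos': array([0.257, 0.514, 0.249]), 'eef_rot': array([-0.   ,  0.23 ,  0.973, -0.001]), 'wrist_force': array([-0.334, -0.086,  0.107]), 'torque': array([-0.005, -0.067,  0.042]), 'opening': np.float64(1.0)}
top [[455.1, 0.0, 319.8], [0.0, 455.1, 192.4], [0.0, 0.0, 1.0]] [ 0.375 -0.061  1.138] [[0.014, -1.0, -0.017], [-0.983, -0.011, -0.181], [0.181, 0.019, -0.983]]
side [[443.4, 0.0, 325.1], [0.0, 443.4, 202.1], [0.0, 0.0, 1.0]] [0.449 0.608 0.706] [[-0.984, -0.176, 0.008], [-0.127, 0.676, -0.726], [0.122, -0.716, -0.688]]
```

View pics/top0.png

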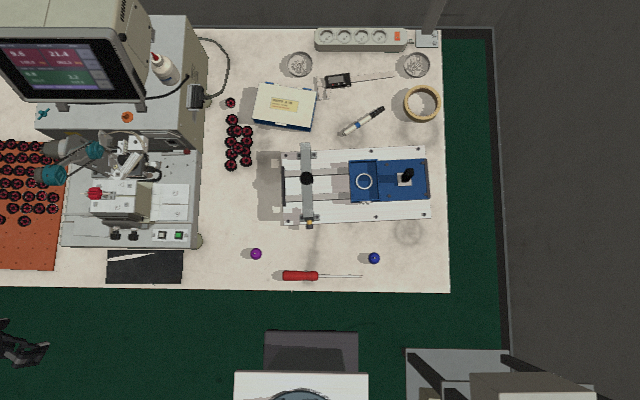

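View pics/side0.png

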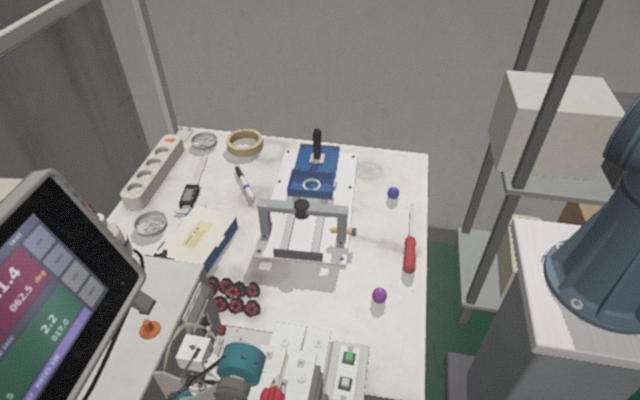

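The top view shows the blue hub at (374,258), purple hub (256,254), seat ring (363,181), post (407,176) and the bridge sensor near (307,180). The side view shows the same layout, with the hub at (393,193) and the screwdriver next to the hubs. Next I measure.

```bash
cat > h.py <<'E'
import numpy as np,cv2
from scipy.spatial.transform import Rotation as Ro
def ray(c,uv,z):
    d=c["R"].T@np.linalg.solve(c["intrinsics"],[uv[0],uv[1],1.]);o=-c["R"].T@c["t"]
    return o+d*(z-o[2])/d[2]
def hsv(c): return cv2.cvtColor(c["pixels"],cv2.COLOR_RGB2HSV)
def blobs(m,box,mn=8):
    k=np.zeros_like(m);x0,y0,x1,y1=box;k[y0:y1,x0:x1]=m[y0:y1,x0:x1]
    n,l,s,ce=cv2.connectedComponentsWithStats(k)
    return [(s[i,4],s[i,:4].tolist(),ce[i].round(2),(l==i).astype(np.uint8)) for i in range(1,n) if s[i,4]>=mn]
def yaw(o):
    w,x,y,z=o["eef_rot"];return Ro.from_quat([x,y,z,w])
E
python3 - <<'E'
from h import *
T=dict(np.load("top0.npz"));S=dict(np.load("side0.npz"))
bl=lambda c:cv2.inRange(hsv(c),(100,110,40),(125,255,255))
for n,c,hb,tb in(("top",T,(360,245,390,270),(335,150,440,210)),("side",S,(380,180,406,206),(280,120,345,202))):
    print(n)
    for a,b,ce,m in blobs(bl(c),hb): print(" hub",a,b,ce,ray(c,ce,.014).round(4), "top pt",ray(c,ce,.026).round(4))
    for a,b,ce,m in blobs(bl(c),tb,100):
        r=cv2.minAreaRect(cv2.findNonZero(m));print(" tray",a,b,ce,r)
        if n=="top": print([ray(c,p,.03).round(4).tolist() for p in cv2.boxPoints(r)])
# ring: bright low-sat inside tray
for n,c,box in(("top",T,(350,168,377,196)),("side",S,(296,175,328,194))):
    m=cv2.inRange(hsv(c),(0,0,120),(180,100,255))
    for a,b,ce,mm in blobs(m,box,15):
        cs,_=cv2.findContours(mm,0,1);e=cv2.fitEllipse(max(cs,key=len)) if len(max(cs,key=len))>5 else None
        print(n,"ring",a,b,ce,e, ray(c,e[0] if e else ce,.031).round(4))
for n,c,box in(("top",T,(385,155,425,195)),("side",S,(308,122,326,166)),("top",T,(295,165,320,195))):
    m=cv2.inRange(hsv(c),(0,0,0),(180,255,50))
    for a,b,ce,mm in blobs(m,box,15): print(n,"black",a,b,ce,ray(c,ce,.112).round(4),ray(c,ce,.103).round(4))
for n,c,(x0,y0,x1,y1) in(("top",T,(265,130,445,270)),("side",S,(240,120,430,270))):
    cv2.imwrite(f"pics/{n}1.png",cv2.resize(c["pixels"][y0:y1,x0:x1,::-1],None,fx=4,fy=4,interpolation=2))
E
```

```text
top
 hub 87 [369, 253, 11, 11] [373.61 257.71] [ 0.4208 -0.1733  0.014 ] top pt [ 0.4203 -0.1721  0.026 ]
 tray 2561 [349, 159, 80, 43] [387.57 179.98] ((388.317626953125, 179.2994842529297), (41.59965896606445, 78.23087310791016), 88.31531524658203)
[[0.6627, -0.111, 0.03], [0.6705, -0.3063, 0.03], [0.5651, -0.3063, 0.03], [0.5572, -0.1142, 0.03]]
 tray 121 [358, 175, 13, 12] [363.78 180.66] ((364.0, 180.5), (12.0, 11.0), 0.0)
[[0.5957, -0.1344, 0.03], [0.6236, -0.1344, 0.03], [0.6239, -0.1642, 0.03], [0.596, -0.1641, 0.03]]
side
 hub 8 [394, 189, 4, 3] [395.5  190.25] [ 0.4173 -0.1817  0.014 ] top pt [ 0.4179 -0.168   0.026 ]
 tray 752 [293, 146, 46, 46] [318.38 163.13] ((314.3513488769531, 167.39190673828125), (41.26414489746094, 44.05892562866211), 9.462322235107422)
top ring 79 [356, 173, 16, 16] [362.89 180.58] ((363.5349426269531, 180.65879821777344), (15.275344848632812, 15.68484115600586), 113.74655151367188) [ 0.6091 -0.1481  0.031 ]
side ring 185 [302, 177, 20, 15] [311.35 184.08] ((311.2978210449219, 184.24525451660156), (13.789533615112305, 20.119277954101562), 91.20941925048828) [ 0.6108 -0.1471  0.031 ]
top black 123 [401, 168, 13, 14] [407.25 174.52] [ 0.6074 -0.2422  0.112 ] [ 0.6095 -0.2438  0.103 ]
side black 24 [314, 133, 6, 8] [316.21 136.67] [ 0.6133 -0.2217  0.112 ] [ 0.6158 -0.2343  0.103 ]
top black 131 [300, 172, 13, 13] [306.3  177.85] [ 0.5972 -0.0099  0.112 ] [ 0.5992 -0.0095  0.103 ]
```

View pics/top1.png

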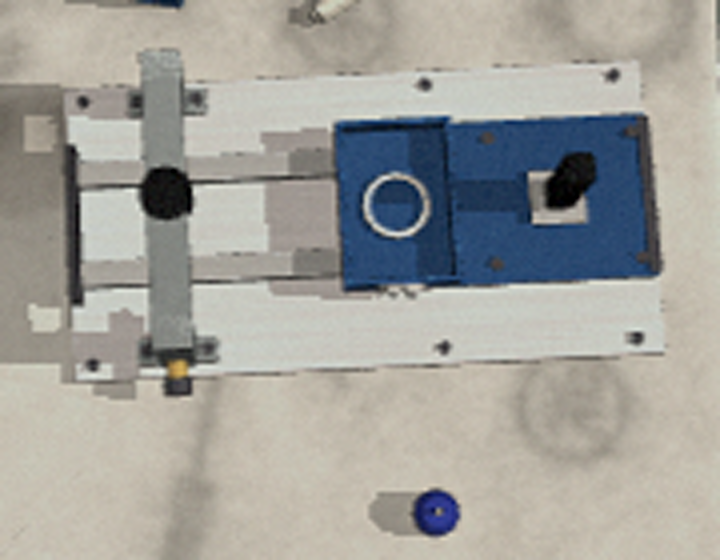

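The crop shows the ring at (397,205), hub at (437,513), sensor at (166,194), post base at (557,197), and the plate's long edges from (65,90) to (638,62) and (65,382) to (662,352). The slide's yaw comes from those edges.

Run:
```python
from h import *
from bench import ctrl
T=dict(np.load("top0.npz"));S=dict(np.load("side0.npz"))
P=lambda x,y,z:ray(T,(265+(x-1.5)/4,130+(y-1.5)/4),z)
for a,b,z in(((638,62),(65,90),.008),((662,352),(65,382),.008),((640,115),(335,122),.03),((658,275),(345,288),.03)):
    d=P(*b,z)-P(*a,z);print("yaw",np.arctan2(-d[0],d[1]).round(4))
for n,p,z in(("ring",(397,205),.031),("postbase",(557,197),.026),("sensor",(166,194),.103),("beam",(167,205),.096),("plungerhsg",(177,370),.034),("notch",(400,292),.034)): print(n,P(*p,z).round(4))
h=hsv(S)[186:200,386:402];print(h[:,:,0][3:12,2:12]);
for a,b,ce,m in blobs(cv2.inRange(hsv(S),(105,90,40),(135,255,255)),(380,180,406,206)): print(a,b,ce,ray(S,ce,.014).round(4),ray(S,ce,.02).round(4))
R=yaw(ctrl.get_obs()).as_matrix();print(R.round(4))
```

```text
yaw 0.0597
yaw 0.0625
yaw 0.0333
yaw 0.0533
ring [ 0.6086 -0.1489  0.031 ]
postbase [ 0.6158 -0.2487  0.026 ]
sensor [ 0.5985 -0.0091  0.103 ]
beam [ 0.5934 -0.0094  0.096 ]
plungerhsg [ 0.5038 -0.0144  0.034 ]
notch [ 0.5535 -0.1503  0.034 ]
[[125 120 118 118 118 119 118 117 118 119]
 [123 120 118 117 118 118 118 117 118 118]
 [124 119 119 118 119 119 118 118 118 118]
 [120 119 118 118 119 118 119 120 119 118]
 [119 119 119 117 118 118 119 118 118 119]
 [123 119 119 119 118 119 117 119 119 119]
 [125 120 119 117 119 119 120 119 118 121]
 [126 118 119 120 121 119 118 120 119 123]
 [156 124 119 119 119 121 117 119 122 133]]
68 [389, 188, 9, 10] [392.85 192.51] [ 0.4229 -0.1727  0.014 ] [ 0.4231 -0.1659  0.02  ]
[[-8.944e-01  4.474e-01 -9.000e-04]
 [ 4.474e-01  8.944e-01 -1.200e-03]
 [ 3.000e-04 -1.500e-03 -1.000e+00]]
```

{"fn": "drive_tool", "kwargs": {
  "commands": [
    [[-0.3, -0.35, 0, 0, 0, 0, 100], [-0.62, -0.74, 0, 0, 0, 0, 100], [-0.62, -0.74, 0, 0, 0, 0, 100], [-0.62, -0.74, 0, 0, 0, 0, 100], [-0.62, -0.74, 0, 0, 0, 0, 100], [-0.62, -0.74, 0, 0, 0, 0, 100], [-0.62, -0.74, 0, 0, 0, 0, 100], [-0.62, -0.74, 0, 0, 0, 0, 100], [-0.62, -0.74, 0, 0, 0, 0, 100], [-0.62, -0.74, 0, 0, 0, 0, 100]]
  ]
}}

```text
time_s: 1.1
eef_pos: [0.3632, 0.0675, 0.25]
eef_rot: [0.0, 0.23, 0.973, 0.0]
wrist_force: [1.0, -0.5, -0.0]
opening: 0.61
```

{"fn": "drive_tool", "kwargs": {
  "commands": [
    [[0, 0, 0, 0, 0, 1, 100], [0, 0, 0, 0, 0, 1, 100], [0, 0, 0, 0, 0, 1, 100], [0, 0, 0, 0, 0, 1, 100], [0, 0, 0, 0, 0, 1, 100], [0, 0, 0, 0, 0, 1, 100], [0, 0, 0, 0, 0, 1, 100], [0, 0, 0, 0, 0, 0.46, 100], [0, 0, 0, 0, 0, 0, 100]]
  ]
}}

```text
time_s: 2.0
eef_pos: [0.3631, 0.0693, 0.2497]
eef_rot: [-0.0, 0.684, 0.73, -0.0]
wrist_force: [0.6, 0.4, 0.1]
opening: 0.607
```

```bash
cat >> h.py <<'E'
def go(o,tgt,psi=0.063):
    R=yaw(o).as_matrix();d=R.T@(np.array(tgt)-o["eef_pos"])/.05
    y=np.arctan2(R[1,1],R[0,1]);z=R[:,2]
    print("pos",o["eef_pos"].round(4),"units",d.round(3),"turn z",(np.degrees((y-psi+np.pi/2)%np.pi-np.pi/2)/8).round(3),"tilt",z.round(4),"open",round(float(o["opening"]),3),"F",o["wrist_force"].round(2),"t",round(float(o["time_s"]),2))
E
python3 - <<'E'
from h import *
from bench import ctrl
go(ctrl.get_obs(),(.4215,-.1725,.12))
E
```

```text
pos [0.3631 0.0693 0.2497] units [-4.903  0.853  2.593] turn z 0.014 tilt [-6.e-04  1.e-04 -1.e+00] open 0.607 F [0.6  0.39 0.13] t 2.0
```

{"fn": "drive_tool", "kwargs": {
  "commands": [
    [[-0.7, 0.12, 0.2, 0, 0, 0, 100], [-0.9, 0.15, 0.35, 0, 0, 0, 100], [-0.9, 0.15, 0.35, 0, 0, 0, 100], [-0.9, 0.15, 0.35, 0, 0, 0, 100], [-0.9, 0.15, 0.35, 0, 0, 0, 100], [-0.6, 0.13, 0.35, 0, 0, 0, 100], [0, 0, 0.65, 0, 0, 0, 100], [0, 0, 0, 0, 0, 0, 100]]
  ]
}}

```text
time_s: 2.8
eef_pos: [0.4189, -0.1713, 0.1161]
eef_rot: [-0.004, 0.684, 0.73, -0.0]
wrist_force: [-0.8, 0.2, -0.4]
opening: 0.608
```

Run:
```python
from h import *
from bench import ctrl
go(ctrl.get_obs(),(.4215,-.1725,.027))
c=ctrl.camera("side")
K,R,t=c["intrinsics"],c["R"],c["t"]
p=K@(R@np.array([.4215,-.1725,.06])+t);u,v=(p[:2]/p[2]).astype(int);print(u,v)
cv2.imwrite("pics/s2.png",cv2.resize(c["pixels"][v-60:v+60,u-80:u+80,::-1],None,fx=5,fy=5,interpolation=2))
```

```text
pos [ 0.4189 -0.1713  0.1161] units [-0.037  0.061  1.782] turn z 0.015 tilt [-0.007   0.0054 -1.    ] open 0.608 F [-0.82  0.2  -0.42] t 2.8
395 177
```

View pics/s2.png

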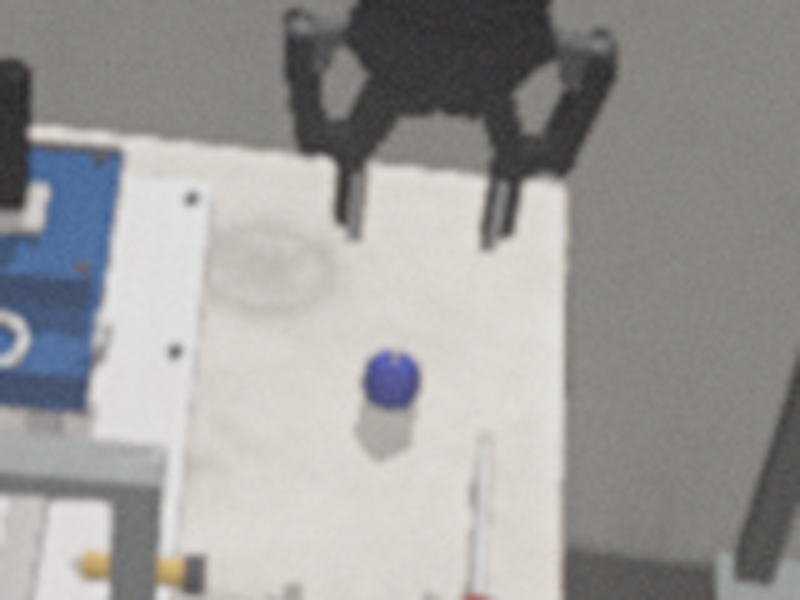

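Fingers straddle the hub (392,380) with the screwdriver tip (483,435) clear of the near finger. Descending and gripping.

{"fn": "drive_tool", "kwargs": {
  "commands": [
    [[0, 0.03, 0.2, 0, 0, 0.015, 100], [-0.03, 0.03, 0.5, 0, 0, 0, 100], [0, 0, 0.5, 0, 0, 0, 100], [0, 0, 0.35, 0, 0, 0, 100], [0, 0, 0.18, 0, 0, 0, 100], [0, 0, 0, 0, 0, 0, 100], [0, 0, 0, 0, 0, 0, 100]]
  ]
}}

```text
time_s: 3.55
eef_pos: [0.4257, -0.1739, 0.0345]
eef_rot: [0.001, 0.684, 0.729, 0.0]
wrist_force: [-0.1, -0.2, 0.4]
opening: 0.608
```

Run:
```python
from h import *
from bench import ctrl
go(ctrl.get_obs(),(.4215,-.1725,.027))
c=ctrl.camera("top")
cv2.imwrite("pics/t3.png",cv2.resize(c["pixels"][220:300,320:430,::-1],None,fx=7,fy=7,interpolation=2))
```

```text
pos [ 0.4257 -0.1739  0.0345] units [ 0.034 -0.082  0.15 ] turn z 0.008 tilt [ 0.0014 -0.001  -1.    ] open 0.608 F [-0.06 -0.23  0.43] t 3.55
```

View pics/t3.png

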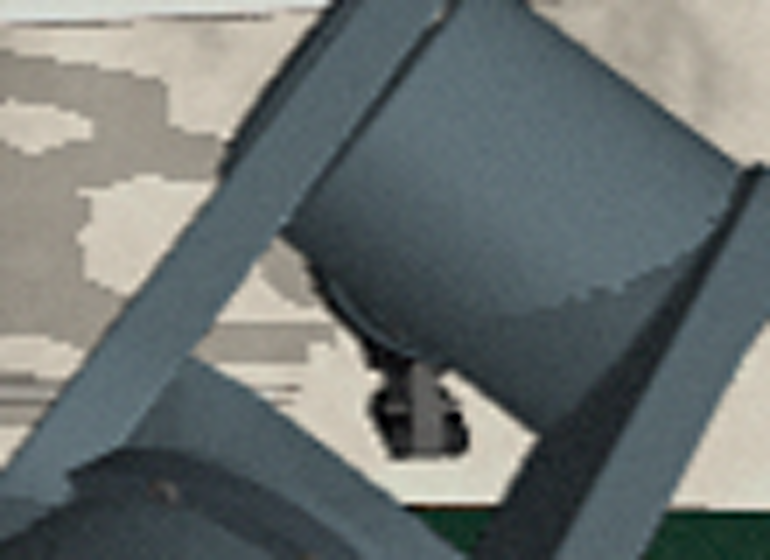

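The top view is blocked by the arm (only a finger visible at (415,410)), so I use pose numbers, correct by about 4 mm, lower and close.

{"fn": "drive_tool", "kwargs": {
  "commands": [
    [[0.03, -0.08, 0.07, 0, 0, 0, 100], [0, 0, 0.07, 0, 0, 0, 100], [0, 0, 0, 0, 0, 0, 100], [0, 0, 0, 0, 0, 0, 100], [0, 0, 0, 0, 0, 0, 180], [0, 0, 0, 0, 0, 0, 180], [0, 0, 0, 0, 0, 0, 210], [0, 0, 0, 0, 0, 0, 230], [0, 0, 0, 0, 0, 0, 230]]
  ]
}}

```text
time_s: 4.5
eef_pos: [0.421, -0.1727, 0.0269]
eef_rot: [0.0, 0.684, 0.729, -0.0]
wrist_force: [-2.3, 0.7, 5.6]
opening: 0.284
```

Run:
```python
from h import *
from bench import ctrl
go(ctrl.get_obs(),(.4215,-.1725,.15))
c=ctrl.camera("side")
cv2.imwrite("pics/s4.png",cv2.resize(c["pixels"][130:230,320:460,::-1],None,fx=5,fy=5,interpolation=2))
```

```text
pos [ 0.421  -0.1727  0.0269] units [ 2.000e-03  1.100e-02 -2.463e+00] turn z 0.003 tilt [ 2.e-04 -3.e-04 -1.e+00] open 0.284 F [-2.32  0.74  5.65] t 4.5
```

View pics/s4.png

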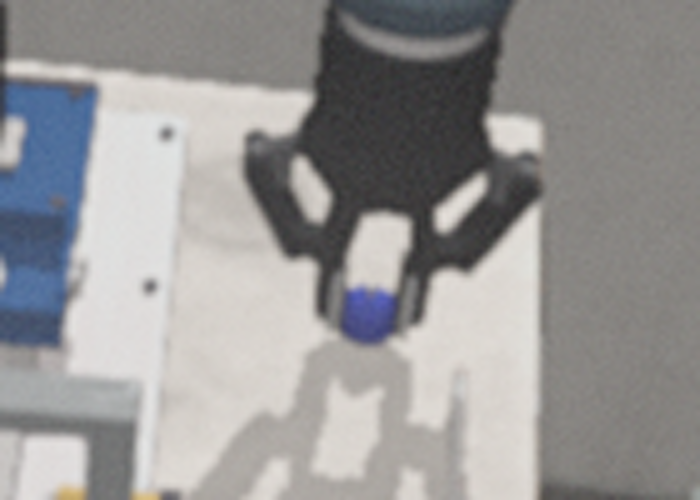

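The hub (370,313) is between the pads and the fingers stopped on it. I lift and verify.

{"fn": "drive_tool", "kwargs": {
  "commands": [
    [[0, 0, -0.2, 0, 0, 0, 230], [0, 0, -0.5, 0, 0, 0, 230], [0, 0, -0.6, 0, 0, 0, 230], [0, 0, -0.6, 0, 0, 0, 230], [0, 0, -0.5, 0, 0, 0, 230], [0, 0, -0.1, 0, 0, 0, 230], [0, 0, 0, 0, 0, 0, 230], [0, 0, 0, 0, 0, 0, 230], [0, 0, 0, 0, 0, 0, 230]]
  ]
}}

```text
time_s: 5.45
eef_pos: [0.4199, -0.1719, 0.15]
eef_rot: [-0.001, 0.684, 0.729, -0.0]
wrist_force: [0.3, 0.6, -0.4]
opening: 0.28
```

Run:
```python
from h import *
from bench import ctrl
o=ctrl.get_obs();go(o,(.6098,-.148,.15))
c=ctrl.camera("side");np.savez("s5.npz",**c)
K,R,t=c["intrinsics"],c["R"],c["t"]
pr=lambda X:(lambda p:p[:2]/p[2])(K@(R@np.array(X)+t))
e=o["eef_pos"];print("expect hub",pr(e-[0,0,.013]),pr(e))
u,v=pr(e).astype(int)
for a,b,ce,m in blobs(cv2.inRange(hsv(c),(112,110,40),(135,255,255)),(u-25,v-25,u+25,v+35)):
    # point on ray at plane x-y through tcp: solve height with least squares
    d=R.T@np.linalg.solve(K,[*ce,1.]);oo=-R.T@t;print(a,b,ce,[ray(c,ce,z).round(4).tolist() for z in(e[2]-.016,e[2]-.012,e[2]-.008)])
cv2.imwrite("pics/s5.png",cv2.resize(c["pixels"][v-40:v+40,u-60:u+60,::-1],None,fx=6,fy=6,interpolation=2))
```

```text
pos [ 0.4199 -0.1719  0.15  ] units [ 0.236  3.821 -0.008] turn z 0.001 tilt [-0.0023  0.0018 -1.    ] open 0.28 F [ 0.34  0.57 -0.38] t 5.45
expect hub [400.79176463 150.20132037] [401.56608099 145.23685303]
77 [396, 145, 11, 11] [400.34 149.4 ] [[0.4208, -0.1787, 0.134], [0.421, -0.1732, 0.138], [0.4212, -0.1677, 0.142]]
```

View pics/s5.png

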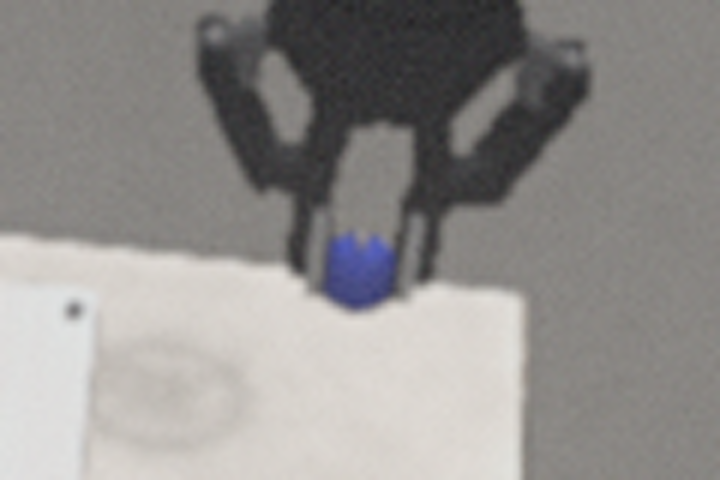

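The hub is held upright, centred on the TCP within the measuring error. The relative hub-to-ring vector agrees in both views (0.188, 0.025). I move above the seat.

{"fn": "drive_tool", "kwargs": {
  "commands": [
    [[0, 0.2, 0, 0, 0, 0, 230], [0.05, 0.5, 0, 0, 0, 0, 230], [0.05, 0.7, 0, 0, 0, 0, 230], [0.05, 0.7, 0, 0, 0, 0, 230], [0.05, 0.7, 0, 0, 0, 0, 230], [0.04, 0.6, 0, 0, 0, 0, 230], [0, 0.3, 0.2, 0, 0, 0, 230], [0, 0.1, 0.4, 0, 0, 0, 230], [0, 0, 0.4, 0, 0, 0, 230], [0, 0, 0.3, 0, 0, 0, 230]]
  ]
}}

```text
time_s: 6.5
eef_pos: [0.6095, -0.1477, 0.084]
eef_rot: [-0.001, 0.684, 0.729, -0.0]
wrist_force: [-0.1, -0.1, 0.1]
opening: 0.285
```

{"fn": "drive_tool", "kwargs": {
  "commands": [
    [[0, 0, 0, 0, 0, 0, 230], [0, 0, 0, 0, 0, 0, 230], [0, 0, 0, 0, 0, 0, 230], [0, 0, 0, 0, 0, 0, 230]]
  ]
}}

```text
time_s: 6.9
eef_pos: [0.6105, -0.1489, 0.0879]
eef_rot: [0.001, 0.684, 0.729, 0.0]
wrist_force: [0.1, 0.0, 0.4]
opening: 0.284
```

Run:
```python
from h import *
from bench import ctrl
o=ctrl.get_obs();go(o,(.6097,-.1477,.054))
c=ctrl.camera("side");np.savez("s6.npz",**c)
cv2.imwrite("pics/s6.png",cv2.resize(c["pixels"][115:215,250:390,::-1],None,fx=5,fy=5,interpolation=2))
```

```text
pos [ 0.6105 -0.1489  0.0879] units [ 0.026 -0.015  0.677] turn z 0.001 tilt [ 0.0022 -0.001  -1.    ] open 0.284 F [0.08 0.04 0.42] t 6.9
```

View pics/s6.png

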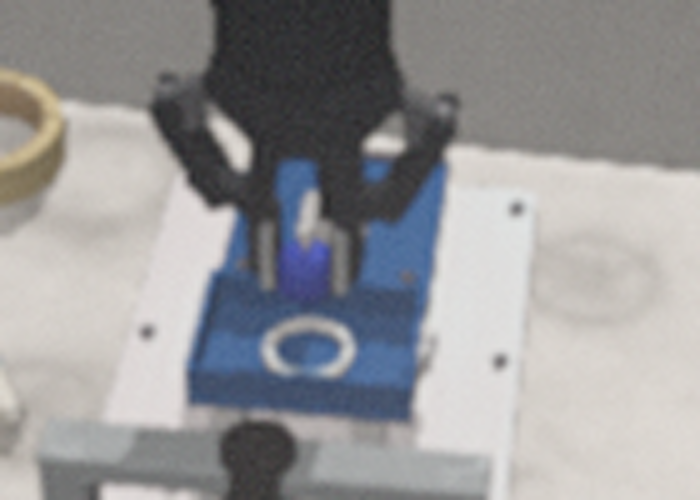

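Hub (303,270) hangs over the ring (308,347), with jaws well inside the tray's x span. Lowering.

{"fn": "drive_tool", "kwargs": {
  "commands": [
    [[0.025, -0.015, 0.2, 0, 0, 0, 230], [0, 0, 0.2, 0, 0, 0, 230], [0, 0, 0.14, 0, 0, 0, 230], [0, 0, 0.1, 0, 0, 0, 230], [0, 0, 0.03, 0, 0, 0, 230], [0, 0, 0, 0, 0, 0, 230], [0, 0, 0, 0, 0, 0, 230], [0, 0, 0, 0, 0, 0, 230]]
  ]
}}

```text
time_s: 7.75
eef_pos: [0.6088, -0.1474, 0.053]
eef_rot: [-0.0, 0.684, 0.729, -0.0]
wrist_force: [-0.2, -1.0, 2.1]
opening: 0.283
```

Run:
```python
from h import *
from bench import ctrl
o=ctrl.get_obs();go(o,(.6097,-.1477,.053))
c=ctrl.camera("side")
cv2.imwrite("pics/s7.png",cv2.resize(c["pixels"][135:205,270:370,::-1],None,fx=7,fy=7,interpolation=2))
```

```text
pos [ 0.6088 -0.1474  0.053 ] units [-0.008  0.017 -0.001] turn z 0.002 tilt [-1.e-04 -0.e+00 -1.e+00] open 0.283 F [-0.22 -0.99  2.13] t 7.75
```

View pics/s7.png

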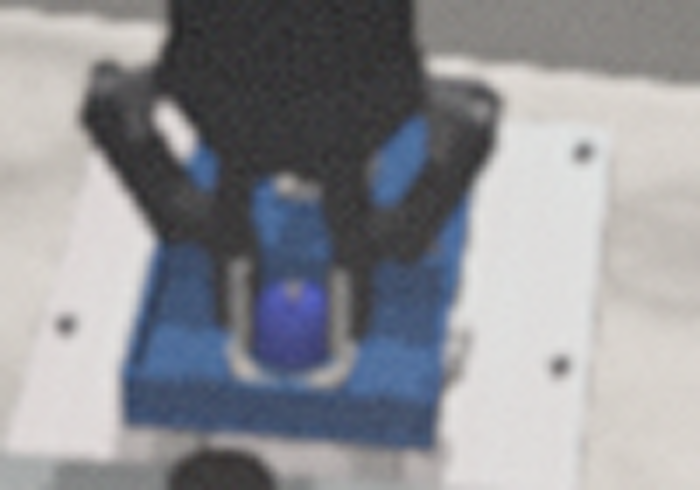

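The hub (290,325) sits inside the ring, at the expected height with light floor contact (2 N). Releasing with a partial opening, then rising.

{"fn": "drive_tool", "kwargs": {
  "commands": [
    [[0, 0, 0, 0, 0, 0, 165], [0, 0, 0, 0, 0, 0, 145], [0, 0, 0, 0, 0, 0, 130], [0, 0, 0, 0, 0, 0, 130], [0, 0, -0.1, 0, 0, 0, 130], [0, 0, -0.3, 0, 0, 0, 130], [0, 0, -0.5, 0, 0, 0, 130], [0, 0, -0.8, 0, 0, 0, 100], [0, 0, -0.8, 0, 0, 0, 90], [0, 0, -0.3, 0, 0, 0, 90]]
  ]
}}

```text
time_s: 8.8
eef_pos: [0.6113, -0.1483, 0.1996]
eef_rot: [0.004, 0.684, 0.729, 0.001]
wrist_force: [-0.1, -0.4, 0.8]
opening: 0.646
```

Run:
```python
from h import *
from bench import ctrl
o=ctrl.get_obs()
go(o,(.6157,-.248,.19))
c=ctrl.camera("side");np.savez("s8.npz",**c)
for a,b,ce,m in blobs(cv2.inRange(hsv(c),(115,130,40),(135,255,255)),(295,165,328,200)):print(a,b,ce,ray(c,ce,.042).round(4))
for a,b,ce,mm in blobs(cv2.inRange(hsv(c),(0,0,120),(180,100,255)),(296,175,328,198),15):
    cs,_=cv2.findContours(mm,0,1);e=cv2.fitEllipse(max(cs,key=len));print("ring",a,b,ce,e,ray(c,e[0],.031).round(4))
cv2.imwrite("pics/s8.png",cv2.resize(c["pixels"][120:210,260:380,::-1],None,fx=6,fy=6,interpolation=2))
```

```text
pos [ 0.6113 -0.1483  0.1996] units [-1.995 -0.04   0.199] turn z 0.004 tilt [ 0.0082 -0.0037 -1.    ] open 0.646 F [-0.08 -0.39  0.85] t 8.8
ring 135 [302, 177, 20, 15] [311.8  185.36] ((311.8457946777344, 183.24635314941406), (14.401798248291016, 19.169021606445312), 82.3955307006836) [ 0.6103 -0.1508  0.031 ]
ring 23 [300, 196, 17, 2] [306.61 196.74] ((307.757568359375, 196.5), (0.0, 1.0), 0.0) [ 0.6104 -0.1048  0.031 ]
```

View pics/s8.png

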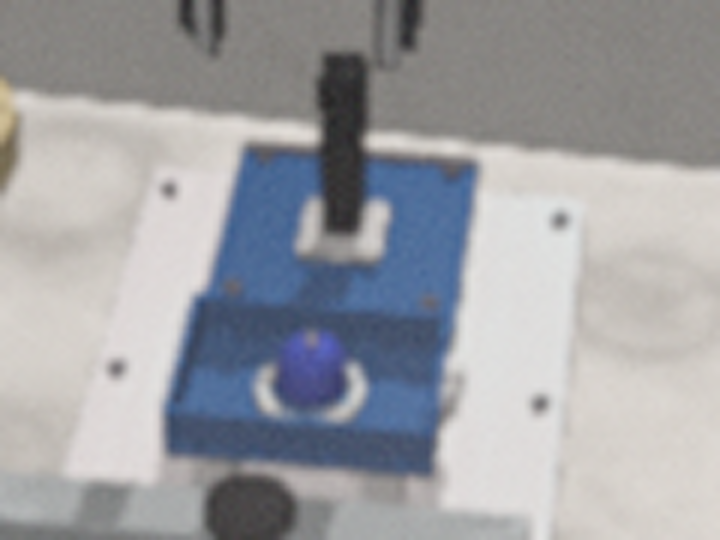

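Hub (312,370) stands upright inside the ring, and the tray hasn't moved. Next is the post.

{"fn": "drive_tool", "kwargs": {
  "commands": [
    [[-0.3, 0, 0, 0, 0, 0, 70], [-0.6, -0.02, 0, 0, 0, 0, 70], [-0.7, -0.02, 0, 0, 0, 0, 70], [-0.4, 0, 0, 0, 0, 0, 70], [0, 0, 0, 0, 0, 0, 70], [0, 0, 0, 0, 0, 0, 70], [0, 0, 0, 0, 0, 0, 70], [0, 0, 0, 0, 0, 0, 70]]
  ]
}}

```text
time_s: 9.65
eef_pos: [0.6132, -0.246, 0.1927]
eef_rot: [-0.0, 0.684, 0.73, 0.0]
wrist_force: [-0.2, 0.1, 0.1]
opening: 0.726
```

Run:
```python
from h import *
from bench import ctrl
o=ctrl.get_obs()
go(o,(.6158,-.2475,.096))
c=ctrl.camera("side")
cv2.imwrite("pics/s9.png",cv2.resize(c["pixels"][70:210,250:390,::-1],None,fx=4,fy=4,interpolation=2))
```

```text
pos [ 0.6132 -0.246   0.1927] units [-0.035  0.051  1.934] turn z 0.011 tilt [-5.e-04  5.e-04 -1.e+00] open 0.726 F [-0.23  0.07  0.09] t 9.65
```

View pics/s9.png

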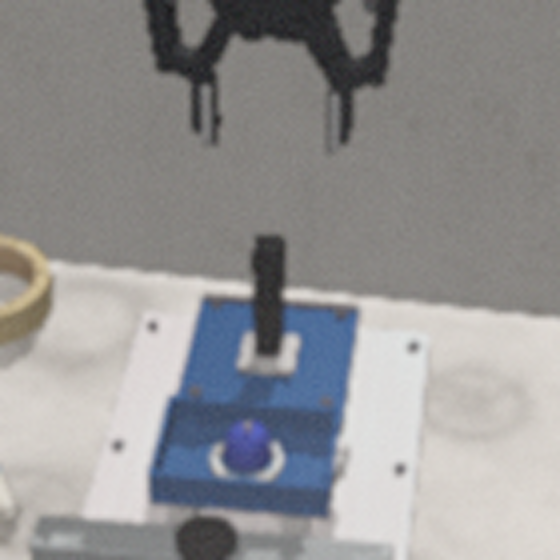

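Jaws at (205–335,140) straddle the post (269,240). Lowering to the grip point and closing.

{"fn": "drive_tool", "kwargs": {
  "commands": [
    [[-0.03, 0.05, 0.3, 0, 0, 0, 70], [0, 0, 0.5, 0, 0, 0, 70], [0, 0, 0.5, 0, 0, 0, 70], [0, 0, 0.4, 0, 0, 0, 70], [0, 0, 0.2, 0, 0, 0, 70], [0, 0, 0.05, 0, 0, 0, 70], [0, 0, 0, 0, 0, 0, 70], [0, 0, 0, 0, 0, 0, 70]]
  ]
}}

```text
time_s: 10.5
eef_pos: [0.6166, -0.2489, 0.0967]
eef_rot: [0.001, 0.684, 0.729, 0.0]
wrist_force: [-0.2, -0.4, 0.1]
opening: 0.727
```

{"fn": "drive_tool", "kwargs": {
  "commands": [
    [[0, 0, 0, 0, 0, 0, 140], [0, 0, 0, 0, 0, 0, 170], [0, 0, 0, 0, 0, 0, 190], [0, 0, 0, 0, 0, 0, 210], [0, 0, 0, 0, 0, 0, 230], [0, 0, 0, 0, 0, 0, 250], [0, 0, 0, 0, 0, 0, 250], [0, 0, 0, 0, 0, 0, 250]]
  ]
}}

```text
time_s: 11.3
eef_pos: [0.6162, -0.2487, 0.0961]
eef_rot: [0.001, 0.684, 0.729, 0.0]
wrist_force: [1.5, 0.9, 5.6]
opening: 0.205
```

Run:
```python
from h import *
from bench import ctrl
o=ctrl.get_obs()
go(o,(.6158,-.2475,.096))
c=ctrl.camera("side")
bx=(295,165,335,205)
for a,b,ce,m in blobs(cv2.inRange(hsv(c),(116,130,40),(135,255,255)),bx):print(a,b,ce,ray(c,ce,.042).round(4))
```

```text
pos [ 0.6162 -0.2487  0.0961] units [ 0.025 -0.006  0.002] turn z 0.002 tilt [ 1.1e-03 -6.0e-04 -1.0e+00] open 0.205 F [1.53 0.91 5.55] t 11.3
```

Gripped. Measured stroke to the notch is about 139 mm, by two features. I drive 120 mm gently, then creep.

{"fn": "drive_tool", "kwargs": {
  "commands": [
    [[0.1, 0, 0, 0, 0, 0, 250], [0.2, 0, 0, 0, 0, 0, 250], [0.3, 0, 0, 0, 0, 0, 250], [0.3, 0, 0, 0, 0, 0, 250], [0.3, 0, 0, 0, 0, 0, 250], [0.3, 0, 0, 0, 0, 0, 250], [0.3, 0, 0, 0, 0, 0, 250], [0.3, 0, 0, 0, 0, 0, 250], [0.2, 0, 0, 0, 0, 0, 250], [0.1, 0, 0, 0, 0, 0, 250]]
  ]
}}

```text
time_s: 12.35
eef_pos: [0.6086, -0.1273, 0.0961]
eef_rot: [0.001, 0.684, 0.729, 0.0]
wrist_force: [2.1, -1.3, 6.1]
opening: 0.202
```

{"fn": "drive_tool", "kwargs": {
  "commands": [
    [[0, 0, 0, 0, 0, 0, 250], [0, 0, 0, 0, 0, 0, 250], [0, 0, 0, 0, 0, 0, 250]]
  ]
}}

```text
time_s: 12.65
eef_pos: [0.6086, -0.1277, 0.0961]
eef_rot: [0.0, 0.684, 0.729, 0.001]
wrist_force: [2.1, 1.4, 7.0]
opening: 0.201
```

```bash
cat > st.py <<'E'
from h import *
from bench import ctrl
o=ctrl.get_obs();go(o,o["eef_pos"])
d=o["eef_pos"]-[.6162,-.2487,.0961];y=np.array([-.063,.998]);x=np.array([.998,.063])
print("stroke mm",(d[:2]@y*1e3).round(2),"side",(d[:2]@x*1e3).round(2),"F along",(o["wrist_force"][:2]@y).round(2),"F across",(o["wrist_force"][:2]@x).round(2))
E
python3 st.py
python3 - <<'E'
from h import *
from bench import ctrl
c=ctrl.camera("side");np.savez("s10.npz",**c)
cv2.imwrite("pics/s10.png",cv2.resize(c["pixels"][140:270,240:380,::-1],None,fx=4.5,fy=4.5,interpolation=2))
E
```

```text
pos [ 0.6086 -0.1277  0.0961] units [0. 0. 0.] turn z 0.006 tilt [ 1.3e-03  2.0e-04 -1.0e+00] open 0.201 F [2.13 1.41 6.95] t 12.65
stroke mm 121.27 side 0.05 F along 1.28 F across 2.21
```

View pics/s10.png

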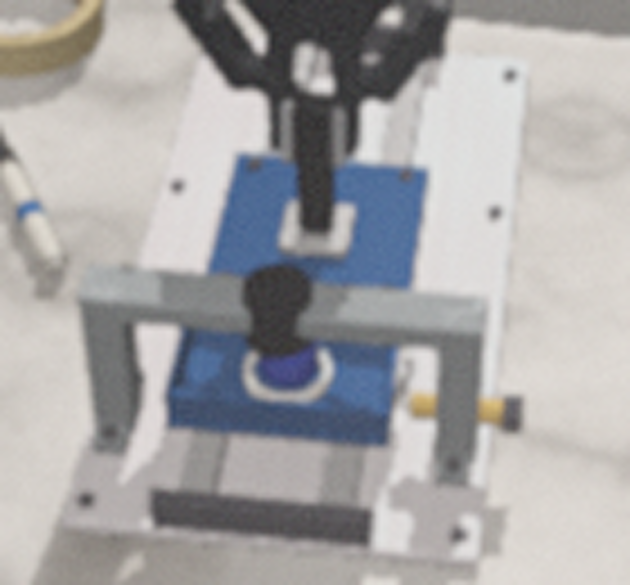

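Tray slid with the hub standing in the ring (290,372). The bumps (402,380) are short of the plunger (412,405). Creeping now.

{"fn": "drive_tool", "kwargs": {
  "commands": [
    [[0.04, 0, 0, 0, 0, 0, 250], [0.05, 0, 0, 0, 0, 0, 250], [0.03, 0, 0, 0, 0, 0, 250], [0, 0, 0, 0, 0, 0, 250]]
  ]
}}

```text
time_s: 13.1
eef_pos: [0.6083, -0.122, 0.0961]
eef_rot: [0.001, 0.684, 0.729, 0.0]
wrist_force: [1.2, 0.7, 5.6]
opening: 0.199
```

{"fn": "drive_tool", "kwargs": {
  "commands": [
    [[0.03, 0, 0, 0, 0, 0, 250], [0, 0, 0, 0, 0, 0, 250]]
  ]
}}

```text
time_s: 13.3
eef_pos: [0.6082, -0.1206, 0.0961]
eef_rot: [0.001, 0.684, 0.729, 0.0]
wrist_force: [2.8, 0.0, 5.2]
opening: 0.202
```

{"fn": "drive_tool", "kwargs": {
  "commands": [
    [[0.03, 0, 0, 0, 0, 0, 250], [0, 0, 0, 0, 0, 0, 250]]
  ]
}}

```text
time_s: 13.5
eef_pos: [0.6081, -0.1191, 0.0961]
eef_rot: [0.001, 0.684, 0.729, 0.0]
wrist_force: [2.6, -0.5, 5.4]
opening: 0.202
```

{"fn": "drive_tool", "kwargs": {
  "commands": [
    [[0.03, 0, 0, 0, 0, 0, 250], [0, 0, 0, 0, 0, 0, 250]]
  ]
}}

```text
time_s: 13.7
eef_pos: [0.608, -0.1179, 0.0961]
eef_rot: [0.001, 0.684, 0.729, 0.0]
wrist_force: [2.2, -1.2, 6.0]
opening: 0.2
```

```bash
python3 st.py
python3 - <<'E'
from h import *
c=dict(np.load("s10.npz"))
f=lambda x,y,z:ray(c,(240+(x-1.7)/4.5,140+(y-1.7)/4.5),z)
print("bumps",f(402,378,.034).round(4),"plunger tip",f(412,405,.034).round(4),"ring",f(288,372,.031).round(4),"sensor bottom",f(280,345,.07).round(4))
E
```

```text
pos [ 0.608  -0.1179  0.0961] units [0. 0. 0.] turn z 0.004 tilt [ 1.6e-03 -7.0e-04 -1.0e+00] open 0.2 F [ 2.25 -1.17  6.01] t 13.7
stroke mm 131.08 side 0.06 F along -1.31 F across 2.17
bumps [ 0.549  -0.0279  0.034 ] plunger tip [ 0.5416 -0.0119  0.034 ] ring [ 0.6026 -0.0248  0.031 ] sensor bottom [ 0.6008 -0.0039  0.07  ]
```

{"fn": "drive_tool", "kwargs": {
  "commands": [
    [[0.02, 0, 0, 0, 0, 0, 250], [0, 0, 0, 0, 0, 0, 250]]
  ]
}}

```text
time_s: 13.9
eef_pos: [0.608, -0.1175, 0.0961]
eef_rot: [0.001, 0.684, 0.729, 0.0]
wrist_force: [2.6, -3.6, 4.7]
opening: 0.201
```

{"fn": "drive_tool", "kwargs": {
  "commands": [
    [[0.02, 0, 0, 0, 0, 0, 250], [0, 0, 0, 0, 0, 0, 250]]
  ]
}}

```text
time_s: 14.1
eef_pos: [0.608, -0.1171, 0.0961]
eef_rot: [0.001, 0.684, 0.729, -0.0]
wrist_force: [3.0, -4.5, 5.7]
opening: 0.199
```

{"fn": "drive_tool", "kwargs": {
  "commands": [
    [[0.02, 0, 0, 0, 0, 0, 250], [0, 0, 0, 0, 0, 0, 250]]
  ]
}}

```text
time_s: 14.3
eef_pos: [0.608, -0.1167, 0.0962]
eef_rot: [0.002, 0.684, 0.729, -0.0]
wrist_force: [2.8, -8.0, 3.9]
opening: 0.199
```

{"fn": "drive_tool", "kwargs": {
  "commands": [
    [[0.02, 0, 0, 0, 0, 0, 250], [0, 0, 0, 0, 0, 0, 250]]
  ]
}}

```text
time_s: 14.5
eef_pos: [0.6079, -0.1155, 0.0961]
eef_rot: [0.002, 0.684, 0.729, -0.0]
wrist_force: [2.6, -6.6, 5.4]
opening: 0.203
```

```bash
python3 st.py
```

```text
pos [ 0.6079 -0.1155  0.0961] units [0. 0. 0.] turn z 0.0 tilt [ 0.0019 -0.0026 -1.    ] open 0.203 F [ 2.58 -6.57  5.35] t 14.5
stroke mm 133.45 side 0.07 F along -6.72 F across 2.16
```

{"fn": "drive_tool", "kwargs": {
  "commands": [
    [[0.015, 0, 0, 0, 0, 0, 250], [0, 0, 0, 0, 0, 0, 250]]
  ]
}}

```text
time_s: 14.7
eef_pos: [0.6078, -0.1142, 0.0961]
eef_rot: [0.001, 0.684, 0.729, 0.0]
wrist_force: [2.5, -3.2, 4.9]
opening: 0.201
```

{"fn": "drive_tool", "kwargs": {
  "commands": [
    [[0.015, 0, 0, 0, 0, 0, 250], [0, 0, 0, 0, 0, 0, 250]]
  ]
}}

```text
time_s: 14.9
eef_pos: [0.6077, -0.1129, 0.0961]
eef_rot: [0.001, 0.684, 0.729, 0.0]
wrist_force: [3.4, -2.3, 6.1]
opening: 0.201
```

```bash
python3 st.py
```

```text
pos [ 0.6077 -0.1129  0.0961] units [0. 0. 0.] turn z 0.001 tilt [ 1.6e-03 -9.0e-04 -1.0e+00] open 0.201 F [ 3.36 -2.32  6.07] t 14.9
stroke mm 136.02 side 0.06 F along -2.53 F across 3.21
```

{"fn": "drive_tool", "kwargs": {
  "commands": [
    [[0.015, 0, 0, 0, 0, 0, 250], [0, 0, 0, 0, 0, 0, 250]]
  ]
}}

```text
time_s: 15.1
eef_pos: [0.6076, -0.1118, 0.0961]
eef_rot: [0.001, 0.684, 0.729, 0.0]
wrist_force: [2.4, -1.3, 6.0]
opening: 0.197
```

{"fn": "drive_tool", "kwargs": {
  "commands": [
    [[0.015, 0, 0, 0, 0, 0, 250], [0, 0, 0, 0, 0, 0, 250]]
  ]
}}

```text
time_s: 15.3
eef_pos: [0.6075, -0.1107, 0.0961]
eef_rot: [0.001, 0.684, 0.729, 0.001]
wrist_force: [2.2, 1.1, 7.4]
opening: 0.201
```

```bash
python3 st.py
```

```text
pos [ 0.6075 -0.1107  0.0961] units [0. 0. 0.] turn z 0.003 tilt [ 0.0014  0.     -1.    ] open 0.201 F [2.19 1.09 7.36] t 15.3
stroke mm 138.27 side 0.03 F along 0.95 F across 2.25
```

{"fn": "drive_tool", "kwargs": {
  "commands": [
    [[0.015, 0, 0, 0, 0, 0, 250], [0, 0, 0, 0, 0, 0, 250]]
  ]
}}

```text
time_s: 15.5
eef_pos: [0.6075, -0.1096, 0.0961]
eef_rot: [0.0, 0.684, 0.729, 0.001]
wrist_force: [2.3, 1.8, 7.8]
opening: 0.2
```

{"fn": "drive_tool", "kwargs": {
  "commands": [
    [[0.015, 0, 0, 0, 0, 0, 250], [0, 0, 0, 0, 0, 0, 250]]
  ]
}}

```text
time_s: 15.7
eef_pos: [0.6074, -0.1088, 0.0961]
eef_rot: [0.0, 0.684, 0.729, 0.001]
wrist_force: [1.2, 1.8, 6.6]
opening: 0.2
```

```bash
python3 st.py
```

```text
pos [ 0.6074 -0.1088  0.0961] units [0. 0. 0.] turn z 0.004 tilt [ 1.3e-03  5.0e-04 -1.0e+00] open 0.2 F [1.23 1.84 6.6 ] t 15.7
stroke mm 140.17 side 0.03 F along 1.76 F across 1.34
```

{"fn": "drive_tool", "kwargs": {
  "commands": [
    [[0.015, 0, 0, 0, 0, 0, 250], [0, 0, 0, 0, 0, 0, 250]]
  ]
}}

```text
time_s: 15.9
eef_pos: [0.6074, -0.1084, 0.0961]
eef_rot: [0.001, 0.684, 0.729, 0.0]
wrist_force: [2.4, -0.3, 6.0]
opening: 0.203
```

{"fn": "drive_tool", "kwargs": {
  "commands": [
    [[0.01, 0, 0, 0, 0, 0, 250], [0, 0, 0, 0, 0, 0, 250], [0, 0, 0, 0, 0, 0, 250]]
  ]
}}

```text
time_s: 16.2
eef_pos: [0.6074, -0.1083, 0.0961]
eef_rot: [0.001, 0.684, 0.729, 0.0]
wrist_force: [3.5, -0.9, 5.1]
opening: 0.205
```

```bash
python3 st.py
```

```text
pos [ 0.6074 -0.1083  0.0961] units [0. 0. 0.] turn z 0.004 tilt [ 1.5e-03 -5.0e-04 -1.0e+00] open 0.205 F [ 3.5  -0.86  5.1 ] t 16.2
stroke mm 140.68 side 0.04 F along -1.08 F across 3.44
```

Pull switched from +1.8 N to −1 N and the motion stalled, so the ball is seated. I hold, then do a final numeric check.

{"fn": "drive_tool", "kwargs": {
  "commands": [
    [[0, 0, 0, 0, 0, 0, 250], [0, 0, 0, 0, 0, 0, 250], [0, 0, 0, 0, 0, 0, 250], [0, 0, 0, 0, 0, 0, 250], [0, 0, 0, 0, 0, 0, 250], [0, 0, 0, 0, 0, 0, 250]]
  ]
}}

```text
time_s: 16.8
eef_pos: [0.6074, -0.1083, 0.0961]
eef_rot: [0.001, 0.684, 0.729, 0.0]
wrist_force: [2.2, -0.7, 5.4]
opening: 0.208
```

```bash
python3 st.py
python3 - <<'E'
from h import *
from bench import ctrl
s=dict(np.load("s10.npz"));c=ctrl.camera("side")
# tray displacement between s10 and now: tray blue mask front lower edge (z~.03)
for k in(s,c):
    m=cv2.inRange(hsv(k),(100,110,40),(114,255,255))
    for a,b,ce,mm in blobs(m,(270,205,335,250),60): 
        col=[np.nonzero(mm[:,u])[0].max() for u in range(285,320) if mm[:,u].any()]
        p=ray(k,(302,np.median(col)),.024);print(a,b,p.round(4))
    for a,b,ce,mm in blobs(cv2.inRange(hsv(k),(115,130,40),(135,255,255)),(285,195,325,245)): print(" hub",a,b,ce,ray(k,ce,.04).round(4))
    w=cv2.inRange(hsv(k),(0,0,120),(180,90,255))
    for a,b,ce,mm in blobs(w,(290,208,318,236),25): print(" ring",a,b,ce,ray(k,(b[0]+b[2]/2,b[1]+b[3]/2),.031).round(4))
E
```

```text
pos [ 0.6074 -0.1083  0.0961] units [0. 0. 0.] turn z 0.004 tilt [ 1.5e-03 -5.0e-04 -1.0e+00] open 0.208 F [ 2.17 -0.75  5.43] t 16.8
stroke mm 140.69 side 0.05 F along -0.88 F across 2.12
73 [278, 215, 13, 14] [ 0.6072 -0.0286  0.024 ]
108 [313, 219, 13, 14] [ 0.6034 -0.0116  0.024 ]
 ring 48 [307, 208, 11, 6] [312.62 209.96] [ 0.5909 -0.0614  0.031 ]
 ring 146 [293, 215, 22, 15] [303.73 224.08] [ 0.6017 -0.0243  0.031 ]
139 [313, 218, 15, 22] [0.5992 0.0077 0.024 ]
105 [276, 222, 18, 15] [ 6.01e-01 -5.00e-04  2.40e-02]
 ring 45 [307, 208, 11, 5] [312.47 209.87] [ 0.5912 -0.063   0.031 ]
 ring 143 [291, 222, 22, 14] [301.8  230.08] [ 0.6019 -0.0052  0.031 ]
```

```bash
python3 -c "
from bench import ctrl
print(ctrl.hand_in())"
```

```text
the job is handed in; nothing more can be done
None
```

I stood the blue hub in the seat with the tray at its loading end and let go of it. I then gripped the post, slid the tray about 140.7 mm until the ball seated in the notch, and handed the job in at about 17 s, still gripping.

**Ball in the notch:** The force along the rails rose to about −8 N on the first bump, then turned to about +1.8 N as the notch drew the tray in. It came back to about −1 N and the tray stopped moving. I did not reach the second bump. In the last hold the TCP stayed still, with the fingers stopped on the post.

**Tray position:** The side camera shows the ring moved about 19 mm over the last stretch, against 19.4 mm for the arm, so the post did not slip. The ring ended at y ≈ −5 mm. The camera put the sensor and plunger between −4 and −14 mm. My stroke estimates from the images were 137–141 mm.

**Hub:** Pictures after release and at 121 mm of travel show it upright in the ring.

**Not confirmed:** My final colour search found no hub blob, because it is in the shadow under the sensor. Its last sight is therefore the picture at 121 mm. I took no final measurement of the purple hub, screwdriver or marker, but no contact with them was seen.

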